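# Unclamp a pot and show its lid seal to the phone

## Task

Take the steel clamp off the pot and set it astride the narrow wooden rest, its bar lying flat along the middle of the top with the legs hanging past the two ends, and let go of it. Then lift the lid off by its knob and hold it up to the phone for a video call: the middle of its underside about 15 cm straight out from the middle of the screen, underside squarely facing the screen. Finish while still holding the lid there, motionless; do not touch the phone or its stand, and leave the other things where they are.

Things in the scene. Friction and masses are not known exactly. Their poses are not given: they have to be found in the camera images.
- pot: Round aluminium pot, 150 mm outside diameter, 90 mm tall, 4 mm wall, open inside under its lid, standing fixed on the bench. Two small wire loop handles at its +x and -x sides, 62 mm up, reach out to 97 mm from the axis. Origin: centre of its underside, z up.
- lid: Loose aluminium lid, 0.18 kg: disc 156 mm across, 5 mm thick; below it a rubber seal (128 mm across, 6 mm deep) loose inside the pot rim. On top a boss (50 mm across, 4 mm high), then an upright round black knob, 30 mm diameter, from 9 to 37 mm above the origin. Origin: centre of the disc's underside, resting on the rim 90 mm above the bench at the start; z up through the knob.
- clamp: Loose steel U, 0.28 kg, legs down: bar 176 mm long (its y), 20 wide (x), 6 thick; a 20 x 6 mm leg at each end reaches 45 mm below it, 164 mm apart inside. Mid-bar a grip fin, 44 mm along y, 10 mm thick (x), 6 to 36 mm above the origin. Origin: centre of the bar's underside; z up. It rests on the lid's knob, legs either side of the lid, and lifts straight off.
- rest: Fixed narrow upright wooden block, 120 mm long (along its y), 26 mm thick (x), its flat top 85 mm above the bench, on a foot 150 x 60 x 12 mm. Origin: centre of its underside, z up.
- stand: Fixed phone stand on the far side: base 104 mm across, thin post, on it a black phone lying on its long side (154 x 77 x 9 mm), top edge 130 mm up. The screen faces up and to the stand's -x (the robot); its normal leans 0.7 rad (40 degrees) from vertical. Origin: centre of the base's underside, z up; mid-screen is at x -6, z 101 mm in this frame.
- view (a point): The point in the air 150 mm out from the middle of the phone's screen, where the middle of the lid's underside (the lid's origin) is to be held. Its z axis is the screen's outward normal (up and towards the robot): the lid's z axis must point the same way. Its y axis runs along the phone's long side.
- mortar: White ceramic mortar with its pestle, 110 mm across, 75 mm tall, the pestle sticking up to about 130 mm. A bystander. Origin: centre of its underside.
- tumbler: Stainless steel tumbler, 76 mm across, 110 mm tall. A bystander. Origin: centre of its underside.
- sieve: Blue plastic sieve, bowl 156 mm across, 45 mm tall, flat handle to its +y reaching 185 mm from its middle. A bystander. Origin: centre of the bowl's underside.
- trivet: Small round grey silicone trivet, 90 mm across, 9 mm thick, flat on the bench. A bystander. Origin: centre of its underside.
Things that resemble listed ones, but are neither listed nor needed, are in the scene too. Of the things shaped like the clamp, the steel one is meant. There is more than one size of the stand; the one meant has the size given above.

How it is judged:
By the outcome, as a careful person would: the job done as asked, in the order asked, and still so for the second after the job is handed in, while the arm keeps its last pose, push and grip.
It also fails if it takes over 64 s, if anything falls off the work surface, if the arm or the gripper's body presses on something with over 40 N, if the wrist force passes 120 N, or if a joint passes its speed limit or range.

## Robot

A 6-joint arm with a two-finger parallel gripper is mounted at the origin on the work surface. World frame = base frame: x ahead of the robot, y to its left, z up, the work surface at z = 0. Lengths are in m, angles in degrees, forces in N, time in s.
With the tool pointing down it reaches from about 0.35 to 0.875 m from the base axis. Payload 4.2 kg.
Tool frame: the origin (TCP) lies on the front face of the gripper's body, between the roots of the fingers; the fingertips stand 70 mm ahead of it and the grasp point (between the pads) lies 51 mm ahead of it; x points along the fingers, y is the direction in which the jaws open and shut, and the axes are right-handed (so a half turn about x gives the same grasp; the last joint's range is limited). The gripper opens to 87 mm and grips with 3 to 60 N. Pads are 19 mm wide; open, the fingers measure 117 mm over their backs; the gripper's body (75 mm by 190 mm) begins 51 mm behind the grasp point.
Start: joints at [-58.579, 22.042, 0.453, 0, -68.411, -14.817], TCP at [0.179, -0.599, 0.292] pointing down, gripper open.
Joint ranges: [-179.83, 179.83], [-69.29, 118.12], [-61.27, 80.66], [-181.25, 117.63], [-171.15, -9.14], [-177.46, 177.46]. Speed limits (degrees/s): [159.86, 159.86, 180, 180, 180, 180].

## Interface

Orientations are given as a 3x3 rotation matrix whose columns are the frame's x, y, z axes.
In Python, from station import r, viewer, spotter gives the robot as it stands.
- The arm moves only by the tool move_arm, never from a script. Its argument "series" is a list that holds one entry, the list of rows, each a list of 7 numbers: the turn, a rotation vector about the world's x, y, z scaled (see below), then the shift along the world's x, y, z scaled (see below), then the opening, from 0 (shut) to 1 (fully open). A call has 1 to 20 rows; each row shifts and turns the pose as measured when the row begins; what a row does not reach is not made up. The controller multiplies each number of a shift by 60 mm and each number of a turn by 8 degrees. A row lasts 1/8 s, in which the tool goes at most 62.5 mm and 10.7 degrees, less where a joint would pass 70% of its speed; a pose out of reach is approached as far as the arm can. A call with a number of a shift or a turn outside -1 to 1 is refused whole. A call with a gripper value outside its range is refused whole. The fingers move at their own pace and stop on an object; the grip force is fixed at half the most. Time passes only in rows, so rows that do not move let the fingers close. It gives the time, the measured TCP pose, the force and the opening at its end, in the units of the state.
- r.sense(): the state, without advancing time (a new reading comes with each control period).
- viewer.capture(name): name is "scene" or "top"; returns (picture, depth): 400x640x3 uint8, red, green, blue; 400x640 float32, m along the optical axis (not along the pixel's ray), 0 where there is no reading.
- viewer.camera_params(name): a dict with "mtx" (3x3 intrinsics, pixels), "pose" (4x4, takes a point from camera to world coordinates). Camera axes: x right, y down, z forward; pixel columns grow to the right and rows downward; lengths in m; the calibration is good to about 2 mm. A picture is of the moment at which its call begins. camera_params takes no time and is no camera call.
- r.finish_job(): hands the job in, once; it reports no verdict.
Trained networks look in the newest picture that a camera, given by its name, has taken for a name from the list of things; names that differ only in an ending like _2 or _b are one class to them, and where a whole thing is asked for, a point or a joint stands for the part that bears it (a point fixed in the world has none). Each returns a list of dicts, best first, with "conf" (0 to 1); they miss things now and then, are a little off and sometimes report something else, mostly with a low value. They report only what shows in the picture. A call takes as long as a camera call. They do not tell look-alikes from the thing itself.
- spotter.find_in(camera, name): "centre" ([column, row] in pixels, amid what is visible of it).
- spotter.trace(camera, name): "mask" (400x640 bool, what is visible of it) and "centre" ([column, row] in pixels, amid what is visible of it).
The state is a dict: "time_s": time; "joints": joint angles; "joint_velocities": joint speeds; "effort": joint torques, N m; "tcp_pos": TCP position; "ee_rot": TCP orientation; "wrist_force": force on the tool from outside, world axes, zero at the start; "moment": the same for the moment, N m; "gripper_width": opening from 0.0 (shut) to 1.0 (fully open).
Only numpy, scipy, OpenCV 4.12 (cv2) and the standard library are available. Lean on these libraries where they do the work, as an engineer would, in place of code of your own. Each camera call takes 0.05 s, during which the arm holds its last target.

## Working session

There is one attempt and no reset: what is moved stays moved. The work goes in short steps, Python scripts to look and compute and a tool call to move; the robot and the scene stay as the last step left them, time stands still between calls to the robot, and variables do not carry over. Pictures are saved under pics/ and viewed, and the job is handed in when it is done.

Besides the shell and the picture viewer there is one more tool, called after "Call:" by a JSON object that holds its "name" and its "arguments", one argument or row to a line. move_arm: Moves the arm, as the interface text tells. Its arguments: {"type":"object","properties":{"series":{"type":"array","items":{"type":"array","items":{"type":"array","items":{"type":"number","minimum":-1,"maximum":1}}}}},"required":["series"]}

```bash
ls; mkdir -p pics
python3 - <<'E'
from station import r, viewer, spotter
import cv2,numpy as np
print(r.sense())
np.set_printoptions(precision=4,suppress=True)
for n in("scene","top"):
    p,d=viewer.capture(n); cv2.imwrite(f"pics/{n}0.png",p[:,:,::-1]); np.save(f"pics/{n}0_d.npy",d); np.save(f"pics/{n}0_p.npy",p)
    print(n,viewer.camera_params(n))
    for o in("pot","lid","clamp","rest","stand"):
        print(o,[(np.round(k["centre"]),round(k["conf"],2)) for k in spotter.find_in(n,o)])
print(r.sense()["time_s"])
E
```

```text
pics
{'time_s': 0.0, 'joints': array([-5.85800587e+01,  2.20890677e+01,  3.80541765e-01, -2.96922905e-02,
       -6.84101835e+01, -1.48166802e+01]), 'joint_velocities': array([-0.10735861, -0.04350114,  0.05598583,  0.12552786, -0.05611849,
        0.05432813]), 'effort': array([ 5.38495260e-04, -3.90663922e+01,  1.87401706e+01,  4.21991497e+00,
        1.09726682e-02, -2.07678090e-04]), 'tcp_pos': array([ 0.17849025, -0.59850377,  0.29118066]), 'ee_rot': array([[-6.68841858e-04, -2.85558980e-01,  9.58360904e-01],
       [ 2.01923272e-03,  9.58358778e-01,  2.85559756e-01],
       [-9.99997738e-01,  2.12614801e-03, -6.43804304e-05]]), 'wrist_force': array([-0.23710797, -0.30617474, -0.28456213]), 'moment': array([-0.03244437,  0.02092384, -0.00841626]), 'gripper_width': 1.0026475907827692}
scene {'mtx': array([[387.8528,   0.    , 313.4625],
       [  0.    , 387.8528, 199.3007],
       [  0.    ,   0.    ,   1.    ]]), 'pose': array([[ 0.4437,  0.4635, -0.767 ,  1.597 ],
       [ 0.896 , -0.2137,  0.3892, -0.5296],
       [ 0.0165, -0.8599, -0.5102,  0.8638],
       [ 0.    ,  0.    ,  0.    ,  1.    ]])}
pot [(array([364., 219.]), 0.57)]
lid [(array([364., 206.]), 0.97)]
clamp [(array([361., 195.]), 0.83), (array([321., 185.]), 0.6)]
rest [(array([242., 240.]), 0.72)]
stand [(array([347., 265.]), 0.91), (array([404., 262.]), 0.89)]
top {'mtx': array([[361.6447,   0.    , 310.6933],
       [  0.    , 361.6447, 200.5777],
       [  0.    ,   0.    ,   1.    ]]), 'pose': array([[-0.0108, -0.9827,  0.1851,  0.3261],
       [-0.9999,  0.0106, -0.002 ,  0.0083],
       [ 0.    , -0.1851, -0.9827,  1.3679],
       [ 0.    ,  0.    ,  0.    ,  1.    ]])}
pot [(array([254., 230.]), 0.45)]
lid [(array([244., 218.]), 0.68)]
clamp [(array([267., 278.]), 0.85), (array([246., 213.]), 0.73)]
rest [(array([376., 220.]), 0.94)]
stand [(array([302., 155.]), 0.81), (array([253., 141.]), 0.69)]
0.6
```

View pics/scene0.png

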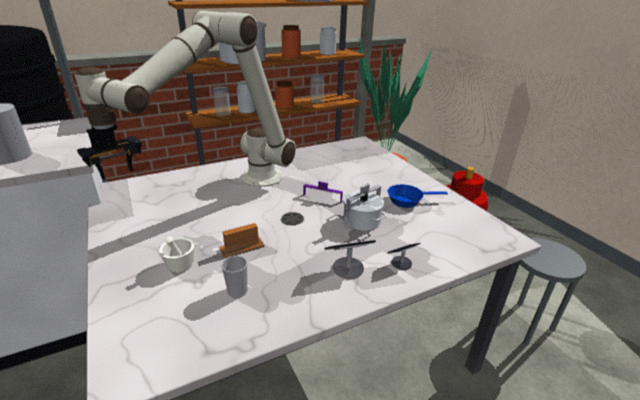

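View pics/top0.png

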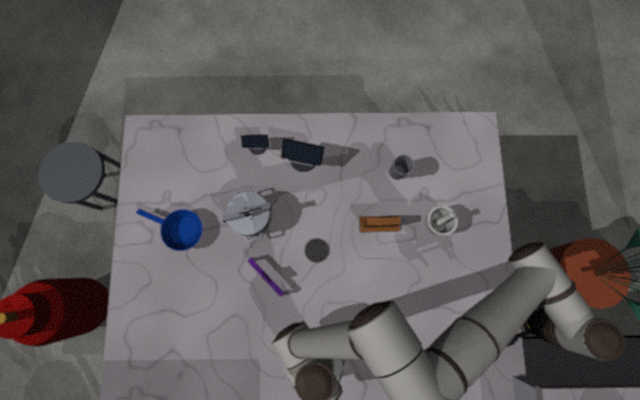

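Run:
```python
import cv2,numpy as np
t=np.load("pics/top0_p.npy")[100:320,190:450,::-1]; s=np.load("pics/scene0_p.npy")[150:320,200:480,::-1]
cv2.imwrite("pics/topz.png",cv2.resize(t,None,fx=2.7,fy=2.7,interpolation=3)); cv2.imwrite("pics/scenez.png",cv2.resize(s,None,fx=2.8,fy=2.8,interpolation=3))
```

```text
(no output)
```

View pics/topz.png

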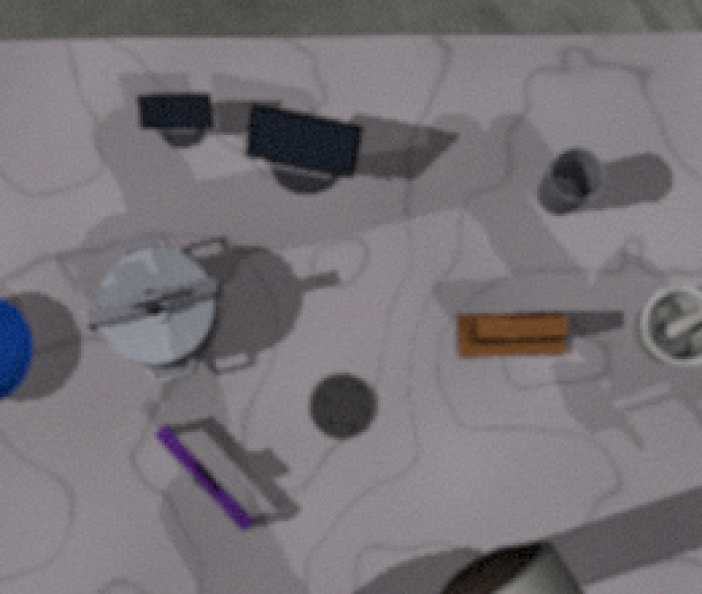

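View pics/scenez.png

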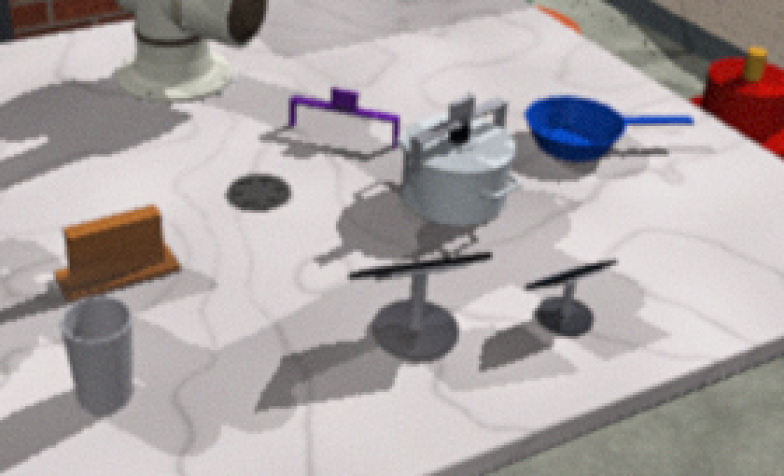

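The pictures show two U shapes. The purple one stands on the bench at top (267,278) and scene (321,185). The steel one is on the pot at top (246,213) and scene (361,195), and it is the one meant because of its material and where it rests. There are two phone stands, a larger one at top (302,152) and a smaller one at top (255,141). I'll measure both phones to confirm, since the one meant is 154 x 77 mm. The rest is at top (380,224).

```bash
cat > h.py <<'E'
import numpy as np,cv2,json
from station import r, viewer, spotter
np.set_printoptions(precision=4,suppress=True)
def cloud(n,d):
    c=viewer.camera_params(n);K=c["mtx"];T=c["pose"]
    v,u=np.mgrid[:400,:640]
    P=np.stack([(u-K[0,2])/K[0,0]*d,(v-K[1,2])/K[1,1]*d,d],-1)
    W=P@T[:3,:3].T+T[:3,3]; W[d<=0]=np.nan
    return W
def proj(n,X):
    c=viewer.camera_params(n);K=c["mtx"];T=c["pose"]
    p=(np.atleast_2d(X)-T[:3,3])@T[:3,:3]; p=p@K.T
    return p[:,:2]/p[:,2:]
def rect(P):
    (c,s,a)=cv2.minAreaRect((P*1000).astype(np.float32)); return np.array(c)/1000,np.round(s,1),round(a,1)
E
python3 - <<'E'
from h import *
for n in("scene","top"):
    d=np.load(f"pics/{n}0_d.npy");p=np.load(f"pics/{n}0_p.npy").astype(int);W=cloud(n,d)
    print(n,"table z",np.nanmedian(W[240:250,330:360,2]) if n=="top" else np.nanmedian(W[310:330,340:380,2]))
    for o in("pot","lid","clamp","rest","stand"):
        for k in spotter.trace(n,o):
            m=k["mask"]&np.isfinite(W[...,2]); m=cv2.erode(m.astype(np.uint8),np.ones((1,1)))>0
            Q=W[m]; print(o,np.round(k["centre"]),round(k["conf"],2),m.sum(),"med",np.median(Q,0),"z",np.percentile(Q[:,2],[2,25,50,75,98]))
            np.save(f"pics/m_{n}_{o}_{int(k['centre'][0])}.npy",k["mask"])
            if o=="stand":
                for lo in (0.05,):
                    H=Q[Q[:,2]>lo]
                    c=np.median(H,0); 
                    for _ in range(4):
                        U,S,V=np.linalg.svd(H-H.mean(0),full_matrices=False); nn=V[2]*np.sign(V[2,2]); e=(H-H.mean(0))@nn; H=H[abs(e)<.008]
                    print("  plane",H.mean(0),nn,"tilt",np.degrees(np.arccos(nn[2])),rect((H-H.mean(0))@V[:2].T),V[0],len(H),e.std())
            if o=="rest":
                H=Q[Q[:,2]>.075]; print("  top",rect(H[:,:2]),np.median(H[:,2]))
            if o=="clamp":
                H=Q[Q[:,2]>np.percentile(Q[:,2],50)-.02]; print("  ",rect(H[:,:2]))
E
```

```text
scene table z -0.014609332220775262
pot [368. 222.] 0.97 607 med [0.5914 0.1919 0.0481] z [0.0073 0.0266 0.0481 0.0646 0.0847]
lid [363. 203.] 0.7 572 med [0.5477 0.225  0.0947] z [0.035  0.0933 0.0947 0.0963 0.1236]
clamp [326. 186.] 0.81 224 med [0.311  0.1673 0.0496] z [-0.0014  0.0447  0.0496  0.0561  0.08  ]
   (array([0.3296, 0.1769]), array([217.7,  80.1]), 21.5)
clamp [364. 193.] 0.74 251 med [0.5351 0.2175 0.1322] z [0.0904 0.1265 0.1322 0.1362 0.1629]
   (array([0.5321, 0.2284]), array([ 25.2, 178.6]), 14.8)
rest [242. 241.] 0.72 1021 med [ 0.5092 -0.2597  0.0398] z [0.0016 0.0128 0.0398 0.0712 0.0861]
  top (array([ 0.4989, -0.2567]), array([118.9,  31. ]), 89.7) 0.08365081959006926
stand [402. 262.] 0.76 348 med [0.8163 0.2074 0.0082] z [0.0011 0.0058 0.0082 0.0635 0.0834]
  plane [0.8193 0.2011 0.0747] [-0.5598 -0.0119  0.8285] tilt 34.05073703072203 (array([-0.0054, -0.0133]), array([58. , 91.3]), 81.6) [ 0.0659 -0.9974  0.0302] 102 0.0025037203629702624
stand [364. 219.] 0.74 694 med [0.5892 0.1895 0.0494] z [0.0043 0.0253 0.0494 0.0656 0.0864]
  plane [0.5831 0.2082 0
[... 1096 characters left out ...]
[-0.626   0.1409  0.767 ] tilt 39.916321711564535 (array([-0.0017,  0.0019]), array([154.1,  83.6]), 1.6) [-0.2016 -0.9794  0.0154] 848 0.0025624444754785984
stand [255. 140.] 0.96 470 med [0.7988 0.215  0.0628] z [-0.0014  0.0519  0.0628  0.0734  0.083 ]
  plane [0.8031 0.2148 0.0673] [-0.6106 -0.0117  0.7918] tilt 37.64197024454884 (array([ 0.0014, -0.0016]), array([ 53.3, 102.8]), 88.5) [-0.0122  0.9999  0.0055] 360 0.0027273944888071854
stand [317. 250.] 0.47 433 med [ 0.3944 -0.0122  0.0047] z [-0.0004  0.0025  0.0047  0.0066  0.0109]
  return _methods._mean(a, axis=axis, dtype=dtype,
  ret = ret.dtype.type(ret / rcount)
  ret = um.true_divide(
<stdin>:15: RuntimeWarning: Mean of empty slice.
Traceback (most recent call last):
IndexError: index 2 is out of bounds for axis 0 with size 0
```

```bash
python3 - <<'E' 2>&1 | grep -v Warn
from h import *
C={}
for n in("scene","top"):
    d=np.load(f"pics/{n}0_d.npy");W=cloud(n,d);C[n]=W
    print("==",n)
    def band(x0,x1,y0,y1,z0,z1):
        with np.errstate(all='ignore'):
            m=(W[...,0]>x0)&(W[...,0]<x1)&(W[...,1]>y0)&(W[...,1]<y1)&(W[...,2]>z0)&(W[...,2]<z1)
        return W[m]
    Q=band(.4,.65,.1,.35,.1225,.145); print("clamp bar",len(Q),rect(Q[:,:2]),Q.mean(0),np.percentile(Q[:,2],[10,50,90]))
    # PCA angle
    def ang(Q):
        U,S,V=np.linalg.svd(Q[:,:2]-Q[:,:2].mean(0),full_matrices=False); return np.degrees(np.arctan2(V[0,1],V[0,0]))%180
    print(" pca dir",ang(Q))
    a=np.radians(ang(Q)); u=np.array([np.cos(a),np.sin(a)]); s=Q[:,:2]@u; t=Q[:,:2]@[-u[1],u[0]]
    print(" ext",np.percentile(s,[0,1,99,100]),np.percentile(t,[2,50,98]), "ctr",(s.min()+s.max())/2*u+np.median(t)*np.array([-u[1],u[0]]))
    F=band(.4,.65,.1,.35,.150,.2); print("fin",len(F),rect(F[:,:2]),F.mean(0),np.percentile(F[:,2],[50,98]))
    L=band(.4,.65,.1,.35,.085,.104); print("lid",len(L),rect(L[:,:2]),np.median(L[:,2]))
    (c,rad)=cv2.minEnclosingCircle((L[:,:2]*1000).astype(np.float32)); print(" circ",c,rad)
    R=band(.4,.6,-.4,-.1,.078,.1); print("rest top",len(R),rect(R[:,:2]),R.mean(0),np.median(R[:,2]),ang(R))
    R=band(.4,.6,-.4,-.1,.007,.016); print("rest foot",len(R),rect(R[:,:2]),ang(R))
    if n=="top":
        d_=band(.66,.83,-.06,.14,.06,.14); H=d_
        for _ in range(5):
            c=H.mean(0);U,S,V=np.linalg.svd(H-c,full_matrices=False); nn=V[2]*np.sign(V[2,2]); e=(H-c)@nn; H=H[abs(e)<.006]
        nn=nn; y=np.cross([0,0,1],nn); y/=np.linalg.norm(y); x=np.cross(y,nn)
        q=(H-c)@np.stack([y,x],1); print("phone",c,nn,np.degrees(np.arccos(nn[2])),"az",np.degrees(np.arctan2(nn[1],nn[0])),rect(q),"yaxis",y)
    B=band(.66,.85,-.06,.12,.004,.02); print("base",len(B),cv2.minEnclosingCircle((B[:,:2]*1000).astype(np.float32)))
E
```

```text
== scene
clamp bar 172 (array([0.5325, 0.2293]), array([ 26.9, 178. ]), 14.6) [0.5347 0.2224 0.1323] [0.1272 0.1322 0.1364]
 pca dir 104.1162876320878
 ext [0.0036 0.0042 0.1802 0.1815] [-0.5829 -0.5738 -0.56  ] ctr [0.5339 0.2297]
fin 40 (array([0.5326, 0.2293]), array([12.2, 47. ]), 9.0) [0.5335 0.2269 0.1582] [0.1582 0.166 ]
lid 564 (array([0.5339, 0.2267]), array([151.2, 148.4]), 56.0) 0.09462678011563619
 circ (533.2742919921875, 229.96942138671875) 89.37355041503906
rest top 200 (array([ 0.4989, -0.2561]), array([119.,  31.]), 89.7) [ 0.5001 -0.2579  0.0836] 0.08392889692013172 91.63529218024986
rest foot 244 (array([ 0.4991, -0.2566]), array([ 62.9, 149.8]), 0.2) 85.89112850262394
base 495 ((755.9287719726562, 41.26273727416992), 106.34966278076172)
== top
clamp bar 267 (array([0.5242, 0.2336]), array([ 28.9, 174.9]), 17.5) [0.5231 0.2328 0.1324] [0.1287 0.1323 0.1358]
 pca dir 104.58141160687939
 ext [0.0063 0.0075 0.1804 0.1817] [-0.5766 -0.5641 -0.5554] ctr [0.5223 0.233 ]
fin 47 (array([0.5242, 0.2333]), array([10.2, 43. ]), 14.4) [0.5238 0.2324 0.1604] [0.1613 0.1654]
lid 1196 (array([0.5261, 0.2331]), array([153.3, 152.8]), 47.2) 0.09433030171876178
 circ (526.1280517578125, 231.57687377929688) 85.56598663330078
rest top 243 (array([ 0.4923, -0.2514]), array([ 25.9, 120.5]), 0.7) [ 0.4917 -0.252   0.0837] 0.08362421829167355 91.05183256223482
rest foot 293 (array([ 0.4922, -0.2383]), array([274.6, 148.6]), 89.4) 86.57773431806848
phone [0.7456 0.0367 0.1001] [-0.6244  0.1401  0.7684] 39.78822791353719 az 167.35700503842068 (array([-0.0005,  0.0026]), array([154.1,  84.2]), 0.3) yaxis [-0.2189 -0.9758  0.    ]
base 183 ((755.1317749023438, 25.653202056884766), 124.63107299804688)
```

The larger stand is the one meant: its phone measures 154 x 84 mm, tilted 39.8°, with its centre near z 0.10. The smaller phone is 103 x 53 mm. The two cameras disagree by about 8 mm in xy, so I'll hover over the pot and calibrate against the gripper.

Call:
{"name": "move_arm", "arguments": {
  "series": [
    [[0,0,0.61,0.32,0.77,0.02,1],[0,0,0.61,0.32,0.77,0.02,1],[0,0,0.61,0.32,0.77,0.02,1],[0,0,0.61,0.32,0.77,0.02,1],[0,0,0.61,0.32,0.77,0.02,1],[0,0,0.61,0.32,0.77,0.02,1],[0,0,0.61,0.32,0.77,0.02,1],[0,0,0.61,0.32,0.77,0.02,1],[0,0,0.61,0.32,0.77,0.02,1],[0,0,0.61,0.32,0.77,0.02,1],[0,0,0.61,0.32,0.77,0.02,1],[0,0,0.61,0.32,0.77,0.02,1],[0,0,0.61,0.32,0.77,0.02,1],[0,0,0.61,0.32,0.77,0.02,1],[0,0,0.61,0.32,0.77,0.02,1],[0,0,0.61,0.32,0.77,0.02,1],[0,0,0.61,0.32,0.77,0.02,1],[0,0,0,0,0,0,1]]
  ]
}}

```text
time_s: 3.35
tcp_pos: [0.5112, 0.2125, 0.3163]
ee_rot: [[0.013, -0.977, -0.215], [0.007, -0.215, 0.977], [-1.0, -0.014, 0.004]]
wrist_force: [-0.4, -0.2, 0.1]
gripper_width: 1.0
```

```bash
python3 - <<'E' 2>&1 | grep -v Warn
from h import *
s=r.sense(); print(s["time_s"],s["joints"],s["tcp_pos"],s["ee_rot"])
for n in("scene","top"):
    p,d=viewer.capture(n); np.save(f"pics/{n}1_d.npy",d); np.save(f"pics/{n}1_p.npy",p)
    T=s["tcp_pos"];R=s["ee_rot"]
    X=[T,T+R@[.07,.05,0],T+R@[.07,-.05,0],T+R@[.051,0,0]]
    uv=proj(n,X); print(n,uv)
    c=uv.mean(0).astype(int); x0,y0=max(c[0]-70,0),max(c[1]-55,0)
    im=cv2.resize(p[y0:y0+110,x0:x0+140,::-1],None,fx=5.5,fy=5.5,interpolation=2).copy()
    for q in uv: cv2.circle(im,tuple(int(v) for v in ((q-[x0,y0]+.5)*5.5)),4,(0,0,255),1)
    cv2.imwrite(f"pics/{n}1.png",im); print(x0,y0)
E
```

```text
3.35 [ 39.418   13.7901  -8.0086   0.1678 -67.377  -27.0913] [0.5112 0.2125 0.3163] [[ 0.0128 -0.9766 -0.2146]
 [ 0.007  -0.2145  0.9767]
 [-0.9999 -0.014   0.0041]]
scene [[361.6647 146.3982]
 [351.0667 159.6322]
 [370.1756 168.6474]
 [360.7352 159.3334]]
290 103
top [[240.8166 205.6268]
 [248.0175 224.6184]
 [241.8194 193.935 ]
 [243.8383 208.2473]]
173 153
```

View pics/scene1.png

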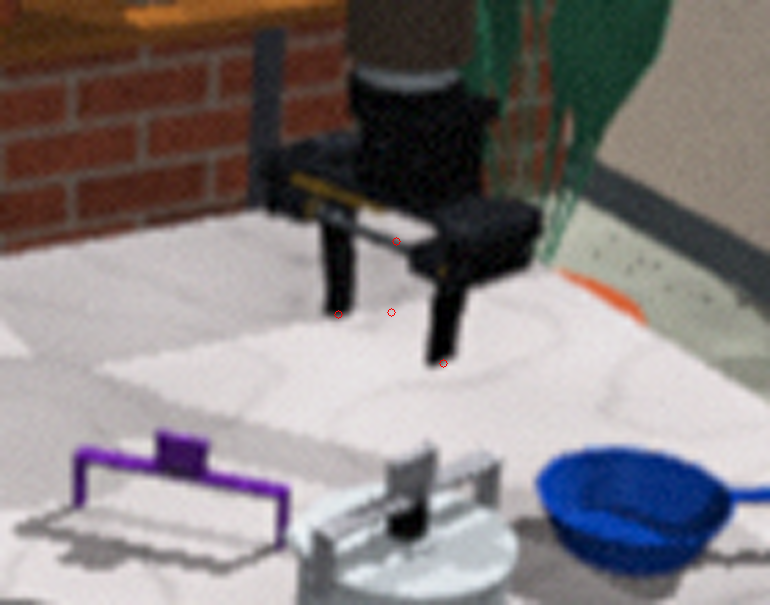

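View pics/top1.png

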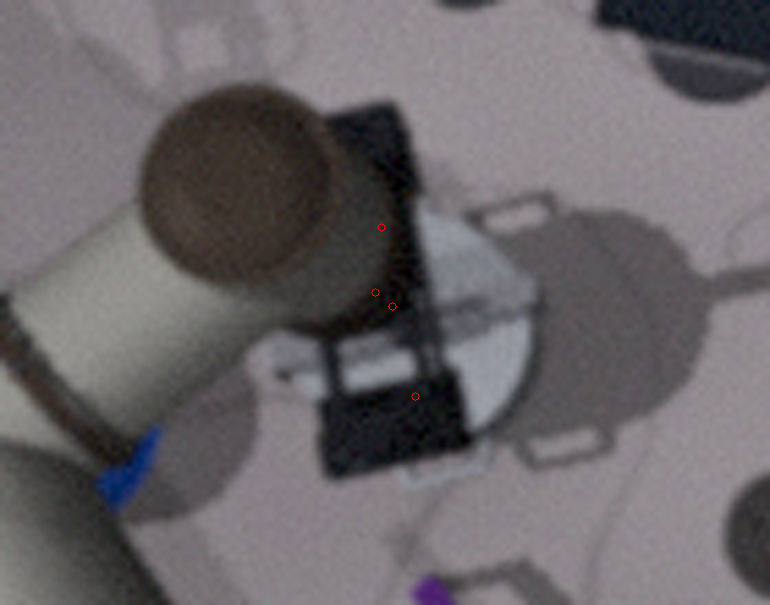

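```bash
python3 - <<'E' 2>&1 | grep -v Warn
from h import *
s=r.sense();T=s["tcp_pos"];R=s["ee_rot"]
for n in("scene","top"):
    d=np.load(f"pics/{n}1_d.npy");p=np.load(f"pics/{n}1_p.npy");W=cloud(n,d)
    L=(W-T)@R
    with np.errstate(all='ignore'):
        m=(abs(L[...,1])<.14)&(abs(L[...,2])<.08)&(L[...,0]>-.06)&(L[...,0]<.09)
    Q=L[m]
    print(n,len(Q)); 
    for lo in np.arange(-.06,.09,.015):
        q=Q[(Q[:,0]>=lo)&(Q[:,0]<lo+.015)]
        if len(q)>3: print(round(lo,3),len(q),np.percentile(q[:,1],[2,50,98]),np.percentile(q[:,2],[2,50,98]))
    # table plane and depth noise
    with np.errstate(all='ignore'):
        t=(abs(W[...,2])<.03)&(W[...,0]>.25)&(W[...,0]<.85)&(abs(W[...,1])<.4)
    A=W[t];A=A[abs(A[:,2])<.03]; c=np.linalg.lstsq(np.c_[A[:,:2],np.ones(len(A))],A[:,2],rcond=None)[0]; print("table",c,len(A), A[:,2].std())
    # overlay body box
    X=[T+R@[a,b,c_] for a in(0,.07) for b in(-.0585,.0585) for c_ in (-.0095,.0095)]+[T+R@[-.0,b,c_] for b in(-.095,.095) for c_ in(-.0375,.0375)]
    uv=proj(n,X); c=uv.mean(0).astype(int); x0,y0=max(c[0]-50,0),max(c[1]-40,0)
    im=cv2.resize(p[y0:y0+80,x0:x0+100,::-1],None,fx=7,fy=7,interpolation=2).copy()
    im=np.clip(im.astype(int)*2,0,255).astype(np.uint8)
    for i,q in enumerate(uv): cv2.circle(im,tuple(int(v) for v in ((q-[x0,y0]+.5)*7)),4,(0,0,255) if i<8 else (0,255,0),1)
    cv2.imwrite(f"pics/{n}1b.png",im)
E
```

```text
scene 948
-0.06 103 [-0.0547 -0.04    0.0144] [-0.0283 -0.0206  0.0217]
-0.045 334 [-0.0987 -0.0478  0.0892] [-0.0378 -0.0204  0.0321]
-0.03 184 [-0.0963 -0.0102  0.0823] [-0.0394 -0.0289  0.0312]
-0.015 142 [-0.0908 -0.0656  0.0808] [-0.0384 -0.0301  0.0321]
0.0 20 [-0.0766  0.0472  0.0719] [-0.0238 -0.0098  0.0057]
0.015 47 [-0.0619  0.0424  0.0535] [-0.0129 -0.006   0.0094]
0.03 47 [-0.0609  0.0381  0.0505] [-0.0113 -0.0046  0.0097]
0.045 43 [-0.056   0.0398  0.0476] [-0.0119 -0.0028  0.0117]
0.06 28 [-0.0562 -0.0029  0.0493] [-0.0121 -0.0047  0.009 ]
table [ 0.001  -0.0001  0.0001] 18931 0.004247231118121743
top 746
-0.06 31 [-0.0825  0.0694  0.095 ] [-0.026   0.0009  0.035 ]
-0.045 478 [-0.0907  0.0714  0.0967] [-0.0331 -0.0084  0.037 ]
-0.03 199 [-0.0682  0.0522  0.0733] [-0.0339 -0.0247  0.0401]
-0.015 38 [-0.078   0.0224  0.0879] [-0.0342 -0.0288  0.0362]
table [-0.0014 -0.0002  0.0002] 26638 0.0035167833478752133
```

View pics/scene1b.png

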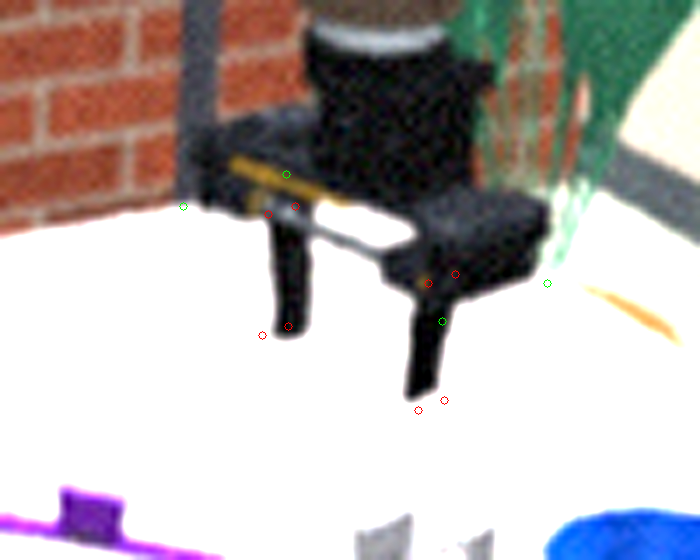

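View pics/top1b.png

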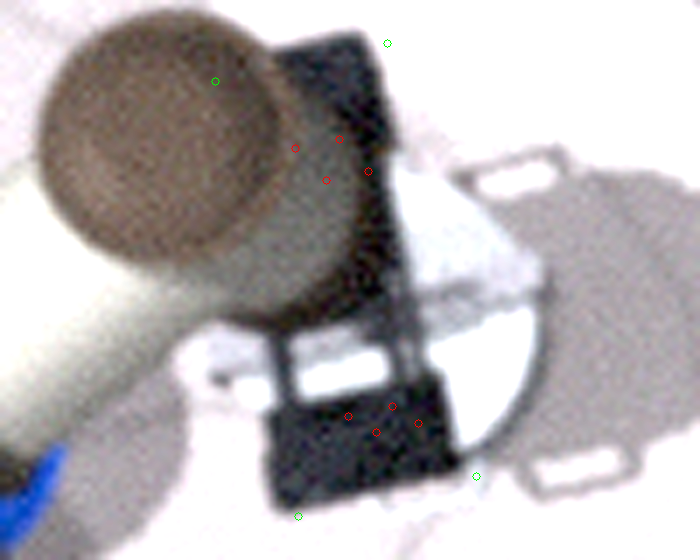

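Gripper geometry in the two views shows the scene camera reading about +4.7 mm in x and the top camera about -3.4 mm. Corrected, the clamp is at (0.528, 0.231) with yaw 14.4°, and the rest is at (0.495, -0.2545) with yaw about 0.5°. The crops confirm the grey steel clamp sits on the pot knob at scene crop (410,480). Next I align above it.

Call:
{"name": "move_arm", "arguments": {
  "series": [
    [[-0.05,0.09,0.25,0.14,0.16,0,1],[0,0,0,0.14,0.15,-0.2,1],[0,0,0,0,0,-0.4,1],[0,0,0,0,0,-0.4,1],[0,0,0,0,0,0,1]]
  ]
}}

```text
time_s: 4.08
tcp_pos: [0.5283, 0.227, 0.2539]
ee_rot: [[-0.001, -0.97, -0.243], [-0.0, -0.243, 0.97], [-1.0, 0.001, 0.0]]
wrist_force: [0.1, -0.3, 0.2]
gripper_width: 0.996
```

Call:
{"name": "move_arm", "arguments": {
  "series": [
    [[0,0,0.04,0,0.07,-0.2,1],[0,0,0,0,0,-0.25,1],[0,0,0,0,0,-0.2,1],[0,0,0,0,0,0,1]]
  ]
}}

```text
time_s: 4.58
tcp_pos: [0.5291, 0.2317, 0.2136]
ee_rot: [[0.001, -0.969, -0.249], [0.001, -0.249, 0.969], [-1.0, -0.001, 0.001]]
wrist_force: [0.2, 0.3, 0.2]
gripper_width: 0.999
```

```bash
python3 - <<'E' 2>&1 | grep -v Warn
from h import *
s=r.sense();T=s["tcp_pos"];R=s["ee_rot"];print(T,s["wrist_force"])
ims=[]
for n in("scene","top"):
    p,d=viewer.capture(n)
    c=proj(n,T+[0,0,-.05])[0].astype(int)
    ims.append(cv2.resize(p[c[1]-35:c[1]+35,c[0]-35:c[0]+35,::-1],(400,400),interpolation=2))
cv2.imwrite("pics/a2.png",np.hstack(ims))
E
```

```text
[0.5291 0.2317 0.2136] [0.221  0.2741 0.1698]
```

View pics/a2.png

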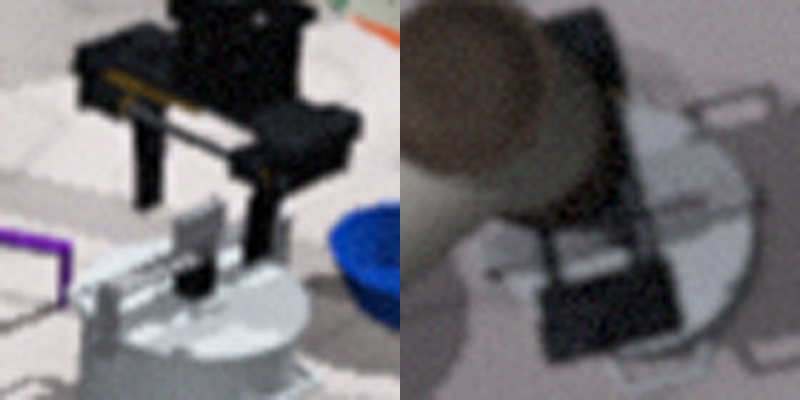

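The fin stands between the fingers in both views (crop 200,225). I lower the last 6 mm and close.

Call:
{"name": "move_arm", "arguments": {
  "series": [
    [[0,0,0,-0.01,0,-0.11,1],[0,0,0,0,0,0,0.5],[0,0,0,0,0,0,0.2],[0,0,0,0,0,0,0],[0,0,0,0,0,0,0],[0,0,0,0,0,0,0],[0,0,0,0,0,0,0],[0,0,0,0,0,0,0]]
  ]
}}

```text
time_s: 5.68
tcp_pos: [0.5297, 0.2324, 0.2096]
ee_rot: [[0.006, -0.968, -0.249], [0.004, -0.249, 0.968], [-1.0, -0.007, 0.003]]
wrist_force: [0.5, 0.6, -0.0]
gripper_width: 0.285
```

Call:
{"name": "move_arm", "arguments": {
  "series": [
    [[0,0,0,0,0,0,0],[0,0,0,0,0,0,0],[0,0,0,0,0,0,0],[0,0,0,0,0,0,0]]
  ]
}}

```text
time_s: 6.18
tcp_pos: [0.5292, 0.2322, 0.2094]
ee_rot: [[0.005, -0.968, -0.249], [0.004, -0.249, 0.968], [-1.0, -0.005, 0.002]]
wrist_force: [-0.2, -0.4, 0.3]
gripper_width: 0.111
```

Gripped at an opening of 9.7 mm, which matches the fin. Lifting straight up.

Call:
{"name": "move_arm", "arguments": {
  "series": [
    [[0,0,0,0,0,0.15,0],[0,0,0,0,0,0.3,0],[0,0,0,0,0,0.4,0],[0,0,0,0,0,0.4,0],[0,0,0,0,0,0.3,0],[0,0,0,0,0,0,0]]
  ]
}}

```text
time_s: 6.92
tcp_pos: [0.5278, 0.2315, 0.3033]
ee_rot: [[-0.001, -0.969, -0.248], [0.002, -0.248, 0.969], [-1.0, 0.0, 0.002]]
wrist_force: [0.4, -0.6, -4.0]
gripper_width: 0.111
```

```bash
python3 - <<'E' 2>&1 | grep -v Warn
from h import *
s=r.sense();T=s["tcp_pos"];R=s["ee_rot"];print(T,s["wrist_force"],s["gripper_width"])
ims=[]
for n in("scene","top"):
    p,d=viewer.capture(n);W=cloud(n,d);L=(W-T)@R
    with np.errstate(all='ignore'): m=(L[...,0]>.068)&(L[...,0]<.10)&(abs(L[...,1])<.05)&(abs(L[...,2])<.12)
    Q=L[m]; print(n,len(Q),rect(Q[:,1:]),np.median(Q,0))
    c=proj(n,T+[0,0,-.09])[0].astype(int)
    ims.append(cv2.resize(p[c[1]-45:c[1]+45,c[0]-45:c[0]+45,::-1],(400,400),interpolation=2))
cv2.imwrite("pics/a3.png",np.hstack(ims))
E
```

```text
[0.5278 0.2315 0.3033] [ 0.3783 -0.5558 -3.9732] 0.11066227076893366
scene 178 (array([-0.0026, -0.0024]), array([183.4,  24.6]), 89.9) [ 0.0783 -0.0059 -0.0231]
top 184 (array([0.0037, 0.002 ]), array([ 20.4, 175.4]), 0.1) [ 0.0783  0.0045 -0.0398]
```

View pics/a3.png

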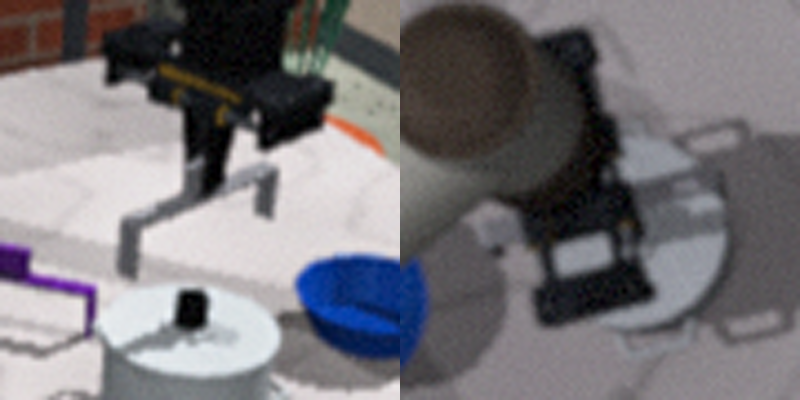

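Clamp held level, centred in the fingers, and the lid stayed put. I carry it to the rest.

Call:
{"name": "move_arm", "arguments": {
  "series": [
    [[0,0,-0.08,-0.02,-0.3,0,0],[0,0,-0.15,-0.05,-0.6,0,0],[0,0,-0.16,-0.05,-0.75,0,0],[0,0,-0.16,-0.05,-0.75,0,0],[0,0,-0.16,-0.05,-0.75,0,0],[0,0,-0.16,-0.05,-0.75,0,0],[0,0,-0.16,-0.05,-0.75,0,0],[0,0,-0.16,-0.05,-0.75,0,0],[0,0,-0.16,-0.05,-0.75,0,0],[0,0,-0.16,-0.05,-0.75,0,0],[0,0,-0.16,-0.04,-0.6,0,0],[0,0,-0.16,-0.03,-0.4,0,0],[0,0,-0.08,-0.02,-0.2,0,0],[0,0,0,0,0,0,0],[0,0,0,0,0,0,0]]
  ]
}}

```text
time_s: 8.9
tcp_pos: [0.4781, -0.2771, 0.2864]
ee_rot: [[-0.033, -0.999, 0.034], [0.002, 0.034, 0.999], [-0.999, 0.033, 0.001]]
wrist_force: [0.6, 0.2, -2.4]
gripper_width: 0.111
```

```bash
cat > chk.py <<'E'
from h import *
import sys
s=r.sense();T=s["tcp_pos"];R=s["ee_rot"];print(s["time_s"],T,"yaw",np.degrees(np.arctan2(-R[1,1],-R[0,1])),s["joints"],s["wrist_force"],s["gripper_width"])
tag=sys.argv[1];ims=[]
for n in("scene","top"):
    p,d=viewer.capture(n);W=cloud(n,d);L=(W-T)@R; np.save(f"pics/{n}{tag}_d.npy",d);np.save(f"pics/{n}{tag}_p.npy",p)
    with np.errstate(all='ignore'):
        m=(L[...,0]>.07)&(L[...,0]<.095)&(abs(L[...,1])<.05)&(abs(L[...,2])<.12)
        Q=L[m]; 
        if len(Q)>5: print(n,"bar local",len(Q),rect(Q[:,1:]),"world",(T+R@np.array([.08,*rect(Q[:,1:])[0]])))
        m=(W[...,0]>.4)&(W[...,0]<.6)&(W[...,1]>-.4)&(W[...,1]<-.1)&(W[...,2]>.075)&(W[...,2]<.1)
        Q=W[m]
        if len(Q)>5:print(n,"rest",len(Q),rect(Q[:,:2]))
        m=(W[...,0]>.4)&(W[...,0]<.65)&(W[...,1]>.1)&(W[...,1]<.35)&(W[...,2]>.115)&(W[...,2]<.14)
        Q=W[m]
        if len(Q)>5: print(n,"knob",len(Q),rect(Q[:,:2]),np.median(Q[:,2]))
        m=(W[...,0]>.4)&(W[...,0]<.65)&(W[...,1]>.1)&(W[...,1]<.35)&(W[...,2]>.085)&(W[...,2]<.104)
        Q=W[m]
        if len(Q)>50: print(n,"lid",len(Q),rect(Q[:,:2]),cv2.minEnclosingCircle((Q[:,:2]*1000).astype(np.float32)))
    c=proj(n,T+[0,0,-.12])[0].astype(int)
    ims.append(cv2.resize(p[c[1]-45:c[1]+45,c[0]-45:c[0]+45,::-1],(400,400),interpolation=2))
cv2.imwrite(f"pics/a{tag}.png",np.hstack(ims))
E
python3 chk.py 4
```

```text
8.9 [ 0.4781 -0.2771  0.2864] yaw -1.9518408634155207 [-13.1533  15.9572  -9.526    0.3255 -66.415   11.0651] [ 0.6477  0.2085 -2.4046] 0.11077374222735271
scene bar local 244 (array([-0.0013, -0.0028]), array([ 28.8, 176.2]), 0.1) world [ 0.4766 -0.2797  0.2064]
scene rest 224 (array([ 0.4992, -0.256 ]), array([ 34.1, 119.8]), 2.3)
scene knob 39 (array([0.5315, 0.228 ]), array([22.9, 33.7]), 58.2) 0.12477723486510472
scene lid 631 (array([0.5301, 0.2296]), array([152.2, 156.5]), 31.5) ((532.8844604492188, 230.62179565429688), 80.69090270996094)
top bar local 113 (array([ 0.004 , -0.0066]), array([ 18.6, 159.9]), 0.1) world [ 0.4712 -0.2834  0.2066]
top rest 26 (array([ 0.5032, -0.2617]), array([ 4.8, 60.9]), 0.8)
top knob 60 (array([0.526 , 0.2321]), array([28.5, 26.4]), 5.8) 0.1252952183553403
top lid 1401 (array([0.5246, 0.2333]), array([152.9, 150.7]), 1.3) ((525.76513671875, 233.74432373046875), 78.1124267578125)
```

View pics/a4.png

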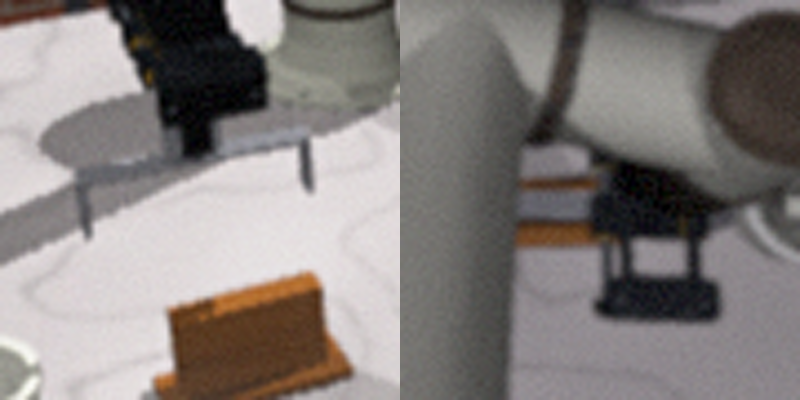

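Call:
{"name": "move_arm", "arguments": {
  "series": [
    [[0,-0.12,0.15,0.14,0.19,0,0],[0,-0.12,0.15,0.14,0.19,0,0],[0,0,0,0,0,-0.3,0],[0,0,0,0,0,-0.5,0],[0,0,0,0,0,-0.4,0],[0,0,0,0,0,-0.2,0],[0,0,0,0,0,0,0],[0,0,0,0,0,0,0]]
  ]
}}

```text
time_s: 10.0
tcp_pos: [0.5012, -0.2464, 0.2039]
ee_rot: [[0.013, -1.0, -0.024], [-0.0, -0.024, 1.0], [-1.0, -0.013, -0.0]]
wrist_force: [-0.1, -0.6, -2.6]
gripper_width: 0.113
```

```bash
python3 chk.py 5; python3 -c "
from station import r;print(r.sense()['ee_rot'])"
```

```text
10.0 [ 0.5012 -0.2464  0.2039] yaw 1.3789904084130973 [ -9.602   19.9787 -16.4512  -0.1503 -52.8136  11.0709] [-0.1415 -0.5891 -2.6397] 0.11310503698658417
scene bar local 233 (array([-0.0021, -0.0016]), array([177.7,  25.3]), 89.3) world [ 0.5044 -0.2479  0.124 ]
scene rest 260 (array([ 0.5002, -0.2482]), array([ 34.4, 178.1]), 1.9)
scene knob 40 (array([0.5329, 0.2273]), array([27.8, 28. ]), 86.6) 0.1256885137442576
scene lid 631 (array([0.5328, 0.2285]), array([152., 156.]), 59.3) ((531.2481689453125, 229.60528564453125), 80.03484344482422)
top bar local 95 (array([0.0029, 0.0492]), array([18.3, 60.5]), 1.8) world [ 0.4982 -0.1972  0.1239]
top rest 45 (array([ 0.4851, -0.2106]), array([14.1, 37.9]), 1.3)
top knob 60 (array([0.5249, 0.2325]), array([27.6, 27.7]), 35.1) 0.1256543674053806
top lid 1400 (array([0.5245, 0.2332]), array([152.2, 151.5]), 1.1) ((525.2666625976562, 233.87820434570312), 77.85494995117188)
[[ 1.36128060e-02 -9.99628554e-01 -2.36102865e-02]
 [-2.30464723e-05 -2.36127881e-02  9.99721179e-01]
 [-9.99907341e-01 -1.36084663e-02 -3.44474214e-04]]
```

View pics/a5.png

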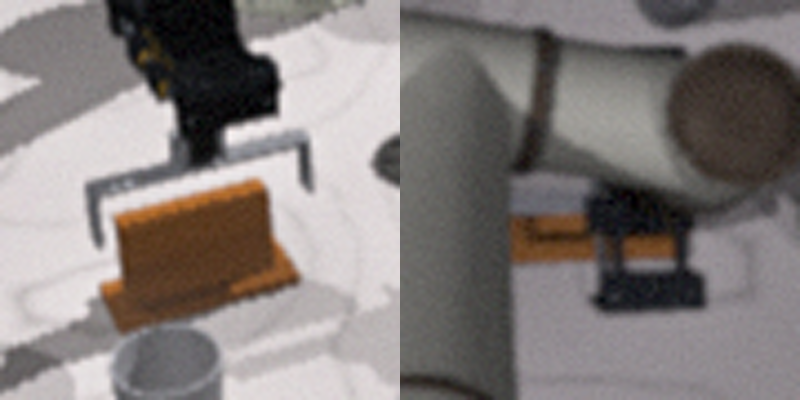

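```bash
python3 - <<'E' 2>&1 | grep -v Warn
from h import *
for n,t in(("scene",0),("scene",4),("scene",5),("top",0)):
    W=cloud(n,np.load(f"pics/{n}{t}_d.npy"))
    with np.errstate(all='ignore'):
        m=(W[...,0]>.47)&(W[...,0]<.55)&(W[...,1]>-.31)&(W[...,1]<-.20)
        if n=="scene": m&=(W[...,2]>.02)&(W[...,2]<.075)
        else: m&=(W[...,2]>.077)&(W[...,2]<.09)
    Q=W[m]
    for _ in range(5):
        A=np.c_[Q[:,1],np.ones(len(Q))]; c=np.linalg.lstsq(A,Q[:,0],rcond=None)[0]; e=Q[:,0]-A@c; Q=Q[abs(e)<2.5*e.std()]
    print(n,t,len(Q),"yaw",-np.degrees(np.arctan(c[0])),"x at mid",c[0]*-.2545+c[1],e.std())
E
```

```text
scene 0 388 yaw 0.9010933287583219 x at mid 0.5090721678522887 0.0021315431682155826
scene 4 388 yaw 1.0122300186040962 x at mid 0.508946067868109 0.0020700144918778555
scene 5 387 yaw 1.069085661318469 x at mid 0.5089879258565664 0.0020787799501087345
top 0 224 yaw 1.064719719415305 x at mid 0.49149816646899824 0.007633536970407815
```

Call:
{"name": "move_arm", "arguments": {
  "series": [
    [[0,0.1,-0.05,-0.11,-0.12,-0.1,0],[0,0,0,0,0,-0.15,0],[0,0,0,0,0,-0.1,0],[0,0,0,0,0,0,0],[0,0,0,0,0,0,0]]
  ]
}}

```text
time_s: 10.72
tcp_pos: [0.494, -0.2547, 0.1823]
ee_rot: [[0.0, -1.0, -0.015], [-0.0, -0.015, 1.0], [-1.0, -0.0, -0.0]]
wrist_force: [-0.3, 1.1, -3.4]
gripper_width: 0.112
```

```bash
python3 chk.py 6; python3 -c "
from station import r;print(r.sense()['ee_rot'])"
```

```text
10.725 [ 0.494  -0.2547  0.1823] yaw 0.8780369485320494 [-10.5539  21.3968 -17.9681   0.0324 -50.6252  11.4114] [-0.3419  1.0755 -3.4   ] 0.11175228665553491
scene bar local 233 (array([-0.0027, -0.0023]), array([176. ,  25.2]), 89.0) world [ 0.4967 -0.257   0.1023]
scene rest 263 (array([ 0.4973, -0.257 ]), array([ 33.2, 176. ]), 1.8)
scene knob 38 (array([0.5302, 0.2288]), array([23.8, 34. ]), 60.8) 0.12486826101037729
scene lid 630 (array([0.5314, 0.2269]), array([154.5, 156.8]), 18.9) ((529.6224975585938, 227.3516387939453), 81.32077026367188)
top bar local 92 (array([0.0031, 0.0489]), array([18.5, 57.9]), 1.0) world [ 0.4902 -0.2058  0.1023]
top rest 15 (array([ 0.4836, -0.2089]), array([48. , 17.3]), 63.7)
top knob 60 (array([0.5258, 0.2319]), array([27.9, 26.8]), 4.3) 0.12634686388163385
top lid 1400 (array([0.5244, 0.2331]), array([151.2, 152.3]), 88.2) ((524.8792724609375, 234.4622039794922), 78.50434875488281)
[[ 3.15851917e-04 -9.99882763e-01 -1.53088316e-02]
 [-4.11720601e-04 -1.53089610e-02  9.99882726e-01]
 [-9.99999865e-01 -3.09511914e-04 -4.16507697e-04]]
```

View pics/a6.png

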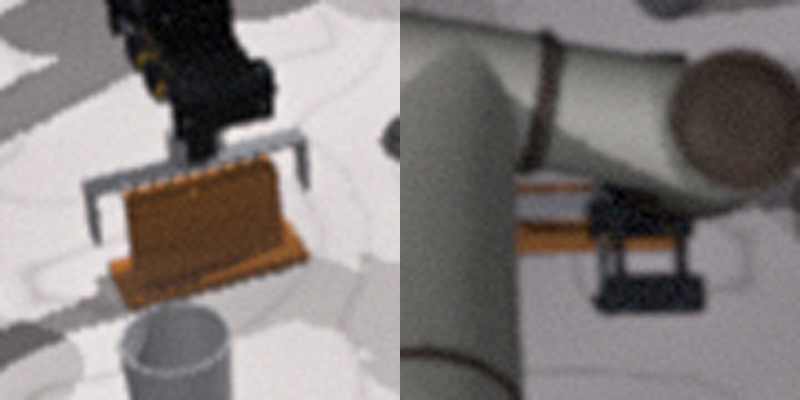

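Centred over the rest in both views, with the legs clear at both ends (crop 95,240 and 305,190). I lower slowly.

Call:
{"name": "move_arm", "arguments": {
  "series": [
    [[0,0,0,0,0,-0.09,0],[0,0,0,0,0,-0.09,0],[0,0,0,0,0,0,0],[0,0,0,0,0,0,0]]
  ]
}}

```text
time_s: 11.32
tcp_pos: [0.4942, -0.2545, 0.1711]
ee_rot: [[0.001, -1.0, -0.016], [-0.0, -0.016, 1.0], [-1.0, -0.001, -0.001]]
wrist_force: [0.3, -0.1, -2.8]
gripper_width: 0.111
```

Call:
{"name": "move_arm", "arguments": {
  "series": [
    [[0,0,0,0,0,-0.05,0],[0,0,0,0,0,0,0],[0,0,0,0,0,0,0]]
  ]
}}

```text
time_s: 11.7
tcp_pos: [0.4943, -0.2546, 0.1681]
ee_rot: [[0.001, -1.0, -0.016], [-0.001, -0.016, 1.0], [-1.0, -0.001, -0.001]]
wrist_force: [-0.6, -0.3, -3.1]
gripper_width: 0.113
```

Call:
{"name": "move_arm", "arguments": {
  "series": [
    [[0,0,0,0,0,-0.03,0],[0,0,0,0,0,0,0],[0,0,0,0,0,0,0]]
  ]
}}

```text
time_s: 12.08
tcp_pos: [0.4947, -0.2547, 0.1676]
ee_rot: [[0.002, -1.0, -0.016], [-0.001, -0.016, 1.0], [-1.0, -0.002, -0.001]]
wrist_force: [-0.5, 0.2, -2.3]
gripper_width: 0.109
```

Call:
{"name": "move_arm", "arguments": {
  "series": [
    [[0,0,0,0,0,-0.03,0],[0,0,0,0,0,0,0],[0,0,0,0,0,0,0]]
  ]
}}

```text
time_s: 12.45
tcp_pos: [0.4949, -0.2548, 0.1676]
ee_rot: [[0.003, -1.0, -0.017], [-0.002, -0.017, 1.0], [-1.0, -0.003, -0.002]]
wrist_force: [0.1, -0.1, -1.4]
gripper_width: 0.113
```

The rest now carries part of the weight, with z steady at 0.1676. I release and rise.

Call:
{"name": "move_arm", "arguments": {
  "series": [
    [[0,0,0,0,0,0,0.3],[0,0,0,0,0,0,0.6],[0,0,0,0,0,0,0.6],[0,0,0,0,0,0,0.6],[0,0,0,0,0,0,0.6],[0,0,0,0,0,0,0.6]]
  ]
}}

```text
time_s: 13.2
tcp_pos: [0.4959, -0.2552, 0.168]
ee_rot: [[0.005, -1.0, -0.018], [-0.003, -0.018, 1.0], [-1.0, -0.005, -0.003]]
wrist_force: [-0.4, 0.8, 0.1]
gripper_width: 0.589
```

Call:
{"name": "move_arm", "arguments": {
  "series": [
    [[0,0,0,0,0,0.2,0.6],[0,0,0,0,0,0.4,0.6],[0,0,0,0,0,0.5,0.7],[0,0,0,0,0,0.6,0.8],[0,0,0,0.1,0.5,0.2,0.8],[0,0,0,0.1,0.7,0,0.8],[0,0,0,0.1,0.7,0,0.8],[0,0,0,0.1,0.7,0,0.8],[0,0,0,0.1,0.7,0,0.8],[0,0,0,0.1,0.4,0,0.8],[0,0,0,0,0,0,0.8]]
  ]
}}

```text
time_s: 14.58
tcp_pos: [0.5326, -0.0272, 0.2965]
ee_rot: [[0.019, -1.0, -0.017], [-0.004, -0.017, 1.0], [-1.0, -0.019, -0.005]]
wrist_force: [-0.6, -0.6, 1.1]
gripper_width: 0.797
```

```bash
python3 - <<'E' 2>&1 | grep -v Warn
from h import *
s=r.sense();print(s["time_s"],s["tcp_pos"],s["joints"])
ims=[]
for n in("scene","top"):
    p,d=viewer.capture(n);W=cloud(n,d);np.save(f"pics/{n}7_d.npy",d);np.save(f"pics/{n}7_p.npy",p)
    with np.errstate(all='ignore'): 
        m=(W[...,0]>.4)&(W[...,0]<.6)&(W[...,1]>-.4)&(W[...,1]<-.1)
        Q=W[m&(W[...,2]>.081)&(W[...,2]<.1)]; print(n,rect(Q[:,:2]),np.median(Q[:,2]))
        Q=W[m&(W[...,2]>.104)&(W[...,2]<.14)]; print("fin",rect(Q[:,:2]),Q[:,2].max())
    c=proj(n,[.495,-.2545,.08])[0].astype(int)
    ims.append(cv2.resize(p[c[1]-35:c[1]+35,c[0]-35:c[0]+35,::-1],(400,400),interpolation=2))
cv2.imwrite("pics/a7.png",np.hstack(ims))
E
```

```text
14.575 [ 0.5326 -0.0272  0.2965] [ 14.7431  12.4893 -12.8155   0.5646 -63.7252 -14.022 ]
scene (array([ 0.4975, -0.257 ]), array([ 30.8, 175.3]), 1.6) 0.08917645429811416
fin (array([ 0.4969, -0.2568]), array([42.7, 17.8]), 86.5) 0.12237474728593412
top (array([ 0.4925, -0.2528]), array([176.4,  25.7]), 90.0) 0.08905982611884777
fin (array([ 0.491 , -0.2519]), array([10.1, 42. ]), 3.6) 0.12319574894047203
```

View pics/a7.png

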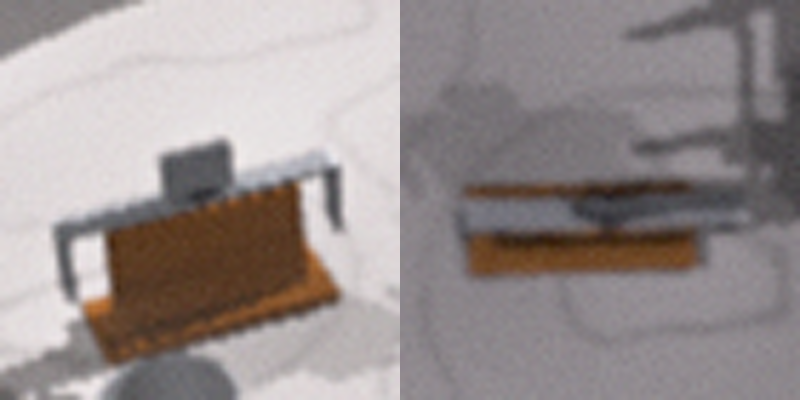

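The clamp lies flat on the rest, within about 1.5 mm of centre, with a leg past each end (crop 65,260 and 335,195). Now I refine the phone and lid positions.

```bash
python3 - <<'E' 2>&1 | grep -v Warn
from h import *
from scipy.optimize import least_squares
for t in(0,7):
    W=cloud("top",np.load(f"pics/top{t}_d.npy"));p=np.load(f"pics/top{t}_p.npy")
    with np.errstate(all='ignore'): m=(W[...,0]>.66)&(W[...,0]<.84)&(W[...,1]>-.07)&(W[...,1]<.15)&(W[...,2]>.055)&(W[...,2]<.145)
    H=W[m]
    for _ in range(8):
        c=H.mean(0);V=np.linalg.svd(H-c,full_matrices=False)[2];n=V[2]*np.sign(V[2,2]);e=(H-c)@n;H=H[abs(e)<.006]
    y=np.cross([0,0,1],n);y/=np.linalg.norm(y);x=np.cross(y,n)
    q=(H-c)@np.stack([y,x],1);rc=rect(q);C=c+rc[0][0]*y+rc[0][1]*x
    # bounds by percentiles
    lo,hi=np.percentile(q,[.5,99.5],0)
    C2=c+((lo+hi)/2)@np.stack([y,x]); 
    print(t,"n",n,"tilt",np.degrees(np.arccos(n[2])),"az",np.degrees(np.arctan2(n[1],n[0])),rc[1:],"C",C,C2,"zmax",H[:,2].max())
    # image-based: mask dark blue pixels -> rect corners rays onto plane
    ys,xs=np.where(m); 
for n,t in(("scene",0),("scene",7),("top",0),("top",7)):
    W=cloud(n,np.load(f"pics/{n}{t}_d.npy"));p=np.load(f"pics/{n}{t}_p.npy").astype(int)
    with np.errstate(all='ignore'): m=(W[...,0]>.66)&(W[...,0]<.85)&(W[...,1]>-.06)&(W[...,1]<.13)&(W[...,2]>.0)&(W[...,2]<.02)&(p.max(-1)<110)
    m2=cv2.morphologyEx(m.astype(np.uint8),cv2.MORPH_OPEN,np.ones((3,3)))
    k,l,st,ce=cv2.connectedComponentsWithStats(m2)
    i=1+np.argmax(st[1:,4]); Q=W[l==i]; print(n,t,"base",len(Q),rect(Q[:,:2]),cv2.minEnclosingCircle((Q[:,:2]*1000).astype(np.float32)))
E
python3 - <<'E'
import cv2,numpy as np
p=np.load("pics/scene7_p.npy");q=np.load("pics/top7_p.npy")
cv2.imwrite("pics/ph.png",np.hstack([cv2.resize(p[225:295,310:380,::-1],(400,400),interpolation=2),cv2.resize(q[120:190,265:335,::-1],(400,400),interpolation=2)]))
E
```

```text
0 n [-0.6244  0.1401  0.7684] tilt 39.78822791353719 az 167.35700503842068 (array([154.1,  84.2]), 0.3) C [0.7437 0.0377 0.0984] [0.7436 0.0374 0.0984] zmax 0.12853970038830487
7 n [-0.6274  0.1395  0.7661] tilt 39.9959379745961 az 167.46683270486363 (array([154. ,  85.4]), 0.3) C [0.7434 0.0377 0.0983] [0.7438 0.0375 0.0987] zmax 0.1296886190777149
scene 0 base 467 (array([0.7568, 0.0292]), array([ 97.2, 100.8]), 57.3) ((757.6497802734375, 30.851404190063477), 51.5856819152832)
scene 7 base 450 (array([0.7598, 0.0279]), array([97.5, 96.9]), 59.4) ((759.6336669921875, 30.310935974121094), 52.782562255859375)
top 0 base 141 (array([0.7142, 0.0422]), array([85.2, 30.3]), 77.3) ((724.2295532226562, 39.90076446533203), 42.725040435791016)
top 7 base 121 (array([0.7165, 0.0489]), array([71. , 31.1]), 75.6) ((721.3658447265625, 47.616783142089844), 35.905494689941406)
```

View pics/ph.png

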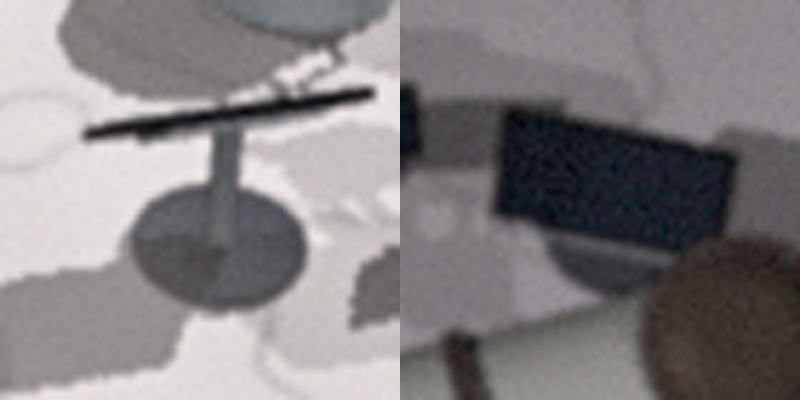

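Call:
{"name": "move_arm", "arguments": {
  "series": [
    [[0.03,0.07,0,0,0.3,0,1],[0,0.07,0,0,0.6,0,1],[0,0,0,0,0.7,0,1],[0,0,0,0,0.7,0,1],[0,0,0,0,0.7,0,1],[0,0,0,0,0.6,0,1],[0,0,0,0,0.3,0,1],[0,0,0,0,0,0,1],[0,0,0,0,0,0,1]]
  ]
}}

```text
time_s: 15.8
tcp_pos: [0.5312, 0.2088, 0.2973]
ee_rot: [[-0.004, -1.0, -0.003], [-0.0, -0.003, 1.0], [-1.0, 0.004, -0.0]]
wrist_force: [0.6, 0.1, -0.7]
gripper_width: 1.005
```

Call:
{"name": "move_arm", "arguments": {
  "series": [
    [[0,-0.03,0,-0.05,0.3,0,1],[0,0,0,0,0.05,-0.4,1],[0,0,0,0,0,-0.6,1],[0,0,0,0,0,-0.45,1],[0,0,0,0,0,-0.1,1],[0,0,0,0,0,0,1]]
  ]
}}

```text
time_s: 16.55
tcp_pos: [0.5289, 0.2299, 0.2046]
ee_rot: [[0.006, -1.0, 0.001], [0.003, 0.002, 1.0], [-1.0, -0.006, 0.003]]
wrist_force: [-0.5, 0.3, 0.6]
gripper_width: 0.996
```

```bash
python3 - <<'E' 2>&1 | grep -v Warn
from h import *
s=r.sense();T=s["tcp_pos"];R=s["ee_rot"];print(T,R)
ims=[]
for n in("scene","top"):
    p,d=viewer.capture(n);np.save(f"pics/{n}8_d.npy",d)
    W=cloud(n,d)
    with np.errstate(all='ignore'):
        m=(W[...,0]>.4)&(W[...,0]<.65)&(W[...,1]>.1)&(W[...,1]<.35)&(W[...,2]>.085)&(W[...,2]<.104)
    Q=W[m];print(n,rect(Q[:,:2]))
    c=proj(n,T+[0,0,-.07])[0].astype(int)
    ims.append(cv2.resize(p[c[1]-35:c[1]+35,c[0]-35:c[0]+35,::-1],(400,400),interpolation=2))
cv2.imwrite("pics/a8.png",np.hstack(ims))
E
```

```text
[0.5289 0.2299 0.2046] [[ 0.0056 -1.      0.0015]
 [ 0.0027  0.0015  1.    ]
 [-1.     -0.0056  0.0027]]
scene (array([0.5314, 0.2289]), array([151.7, 155.7]), 58.1)
top (array([0.5132, 0.2234]), array([123.2, 153.3]), 37.4)
```

View pics/a8.png

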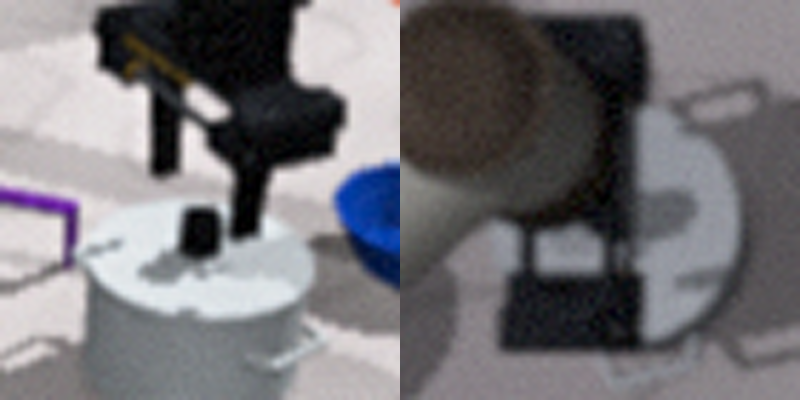

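Fingers straddle the knob (crop 200,230). I lower to TCP z 0.171 and close.

Call:
{"name": "move_arm", "arguments": {
  "series": [
    [[-0.02,0.04,0,-0.01,0.01,-0.25,1],[0,0,0,0,0,-0.2,1],[0,0,0,0,0,-0.08,1],[0,0,0,0,0,0,1]]
  ]
}}

```text
time_s: 17.15
tcp_pos: [0.5289, 0.231, 0.1728]
ee_rot: [[0.003, -1.0, 0.002], [0.002, 0.002, 1.0], [-1.0, -0.003, 0.002]]
wrist_force: [0.1, 0.2, -0.2]
gripper_width: 0.999
```

Call:
{"name": "move_arm", "arguments": {
  "series": [
    [[0,0,0,0,0,-0.02,0.6],[0,0,0,0,0,0,0.3],[0,0,0,0,0,0,0.1],[0,0,0,0,0,0,0.1],[0,0,0,0,0,0,0],[0,0,0,0,0,0,0],[0,0,0,0,0,0,0],[0,0,0,0,0,0,0],[0,0,0,0,0,0,0]]
  ]
}}

```text
time_s: 18.27
tcp_pos: [0.5293, 0.2313, 0.1725]
ee_rot: [[0.005, -1.0, 0.002], [0.004, 0.002, 1.0], [-1.0, -0.005, 0.004]]
wrist_force: [-0.7, -0.1, -0.4]
gripper_width: 0.34
```

Gripped at 29.6 mm, which is the knob. Lifting.

Call:
{"name": "move_arm", "arguments": {
  "series": [
    [[0,0,0,0,0,0.1,0],[0,0,0,0,0,0.2,0],[0,0,0,0,0,0.4,0],[0,0,0,0,0,0.5,0],[0,0,0,0,0,0.5,0],[0,0,0,0,0,0.5,0],[0,0,0,0,0,0.3,0],[0,0,0,0,0,0,0],[0,0,0,0,0,0,0]]
  ]
}}

```text
time_s: 19.4
tcp_pos: [0.5273, 0.23, 0.3302]
ee_rot: [[0.004, -1.0, 0.002], [0.004, 0.002, 1.0], [-1.0, -0.004, 0.004]]
wrist_force: [0.2, -0.3, -1.9]
gripper_width: 0.338
```

```bash
cat > lid.py <<'E'
from h import *
import sys
tag=sys.argv[1]
from scipy.spatial.transform import Rotation as Ro
n0=np.array([-.6286,.1405,.7649]);n0/=np.linalg.norm(n0);S=np.array([.7487,.034,.101])
s=r.sense();T=s["tcp_pos"];R=s["ee_rot"]
off=.0825
tx=-n0; ty=np.array([-.765*.9759,.765*.2181,-.6441]); ty-=ty@tx*tx; ty/=np.linalg.norm(ty); Rt=np.stack([tx,ty,np.cross(tx,ty)],1)
Tt=S+.15*n0+off*n0
rv=np.degrees(Ro.from_matrix(Rt@R.T).as_rotvec())
print(s["time_s"],"T",T,"j",s["joints"],"F",s["wrist_force"],s["gripper_width"])
print("dpos",Tt-T,"scaled",(Tt-T)/.06,"rot deg",rv,"scaled",rv/8,"axis err deg",np.degrees(np.arccos(min(1,-R[:,0]@n0))))
print("tool-down-model lid origin err",T+R[:,0]*off-(S+.15*n0))
ims=[]
for n in("scene","top"):
    p,d=viewer.capture(n);np.save(f"pics/{n}{tag}_d.npy",d);np.save(f"pics/{n}{tag}_p.npy",p);W=cloud(n,d);L=(W-T)@R
    with np.errstate(all='ignore'): m=(L[...,0]>.06)&(L[...,0]<.1)&(np.hypot(L[...,1],L[...,2])<.09)&(np.hypot(L[...,1],L[...,2])>.03)
    Q=L[m]
    if len(Q)>30:
        for _ in range(5):
            c=Q.mean(0);v=np.linalg.svd(Q-c,full_matrices=False)[2][2];v*=np.sign(v[0]);e=(Q-c)@v;Q=Q[abs(e)<max(.004,2.5*e.std())] if _<4 else Q
        print(n,len(Q),"lid normal local",v,"x at axis",c[0]-(c[1]*-v[1]+c[2]*-v[2])/v[0]*-1,"circ",cv2.minEnclosingCircle((Q[:,1:]*1000).astype(np.float32)), "world ax", -R@v)
    c=proj(n,T+R[:,0]*.1)[0].astype(int)
    ims.append(cv2.resize(p[max(c[1]-60,0):c[1]+60,c[0]-60:c[0]+60,::-1],(400,400),interpolation=2))
cv2.imwrite(f"pics/a{tag}.png",np.hstack(ims))
E
python3 lid.py 9
```

```text
19.4 T [0.5273 0.23   0.3302] j [ 39.6692  15.6735  -3.3291  -0.0565 -70.6865 -39.7794] F [ 0.234  -0.3478 -1.8998] 0.3377958734810517
dpos [ 0.0753 -0.1633 -0.0514] scaled [ 1.2546 -2.7215 -0.8567] rot deg [ -4.6602 -39.7008 -12.0446] scaled [-0.5825 -4.9626 -1.5056] axis err deg 39.952942047861285
tool-down-model lid origin err [-0.1268  0.1752  0.032 ]
scene 483 lid normal local [ 1.      0.007  -0.0036] x at axis 0.0782340421688715 circ ((-0.4394933879375458, -4.214104175567627), 80.96483612060547) world ax [ 0.0035 -0.0006  1.    ]
top 703 lid normal local [ 1.      0.0045 -0.0052] x at axis 0.077836644980882 circ ((3.5327765941619873, 1.5000532865524292), 78.0960464477539) world ax [0.0009 0.001  1.    ]
```

View pics/a9.png

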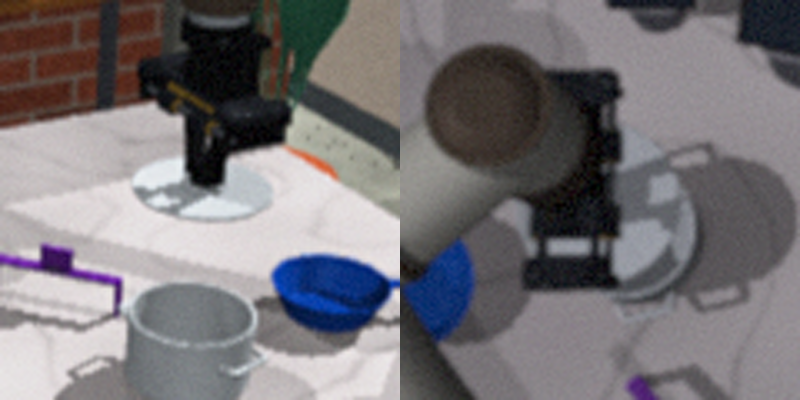

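The lid is held level, off the pot. Now I tilt it towards the phone, leaving the descent for last.

Call:
{"name": "move_arm", "arguments": {
  "series": [
    [[-0.03,-0.2,-0.06,0.04,-0.1,0,0],[-0.05,-0.4,-0.12,0.1,-0.23,0,0],[-0.05,-0.4,-0.12,0.1,-0.23,0,0],[-0.05,-0.4,-0.12,0.1,-0.23,0,0],[-0.05,-0.4,-0.12,0.1,-0.23,0,0],[-0.05,-0.4,-0.12,0.1,-0.23,0,0],[-0.05,-0.4,-0.12,0.1,-0.23,0,0],[-0.05,-0.4,-0.12,0.1,-0.23,0,0],[-0.05,-0.4,-0.12,0.1,-0.23,0,0],[-0.05,-0.4,-0.12,0.1,-0.23,0,0],[-0.05,-0.4,-0.12,0.1,-0.23,0,0],[-0.03,-0.25,-0.08,0.06,-0.15,0,0],[0,0,0,0,0,0,0],[0,0,0,0,0,0,0]]
  ]
}}

```text
time_s: 21.25
tcp_pos: [0.5893, 0.069, 0.3183]
ee_rot: [[0.578, -0.791, 0.203], [-0.138, 0.15, 0.979], [-0.804, -0.594, -0.022]]
wrist_force: [-0.1, -0.7, -1.5]
gripper_width: 0.338
```

```bash
python3 lid.py 10
```

```text
21.25 T [0.5893 0.069  0.3183] j [ 22.5323   6.8343 -39.9771  60.1642 -23.7265 -86.0654] F [-0.0559 -0.7011 -1.4975] 0.337615936348949
dpos [ 0.0132 -0.0023 -0.0395] scaled [ 0.2204 -0.0381 -0.6584] rot deg [ 0.4803 -3.8682 -0.841 ] scaled [ 0.06   -0.4835 -0.1051] axis err deg 3.699164477285853
tool-down-model lid origin err [-0.0174  0.0025  0.0362]
scene 277 lid normal local [ 0.9984 -0.0536 -0.0194] x at axis 0.08327850291182207 circ ((-7.069253921508789, -3.675168991088867), 76.92743682861328) world ax [-0.6152  0.165   0.7709]
top 709 lid normal local [ 1.      0.0058 -0.004 ] x at axis 0.07614678590826789 circ ((2.5694775581359863, 1.1789613962173462), 78.20014190673828) world ax [-0.5722  0.1412  0.8078]
```

View pics/a10.png

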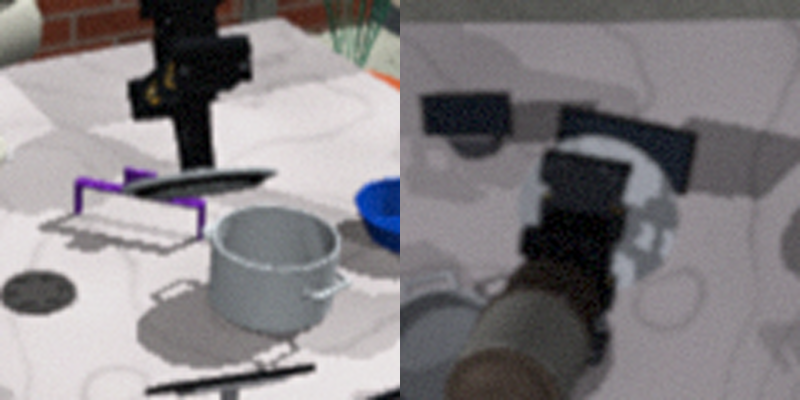

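Call:
{"name": "move_arm", "arguments": {
  "series": [
    [[0.01,-0.1,-0.02,0.05,-0.01,-0.1,0],[0.01,-0.1,-0.02,0.05,-0.01,-0.15,0],[0.01,-0.1,-0.02,0.05,-0.01,-0.15,0],[0.01,-0.1,-0.02,0.05,0,-0.15,0],[0,-0.05,0,0,0,-0.06,0],[0,0,0,0,0,0,0],[0,0,0,0,0,0,0]]
  ]
}}

```text
time_s: 22.22
tcp_pos: [0.6043, 0.0743, 0.284]
ee_rot: [[0.632, -0.747, 0.203], [-0.13, 0.156, 0.979], [-0.764, -0.646, 0.001]]
wrist_force: [-0.4, 0.3, -2.2]
gripper_width: 0.337
```

```bash
python3 lid.py 11
```

```text
22.225 T [0.6043 0.0743 0.284 ] j [   8.8002    9.5226  -45.0075  102.4252  -13.3504 -118.7626] F [-0.3913  0.3393 -2.1994] 0.33684132768266856
dpos [-0.0018 -0.0077 -0.0051] scaled [-0.0294 -0.1276 -0.0853] rot deg [-0.0503  0.1323 -0.8683] scaled [-0.0063  0.0165 -0.1085] axis err deg 0.6301021078659987
tool-down-model lid origin err [0.0021 0.0085 0.0052]
scene 317 lid normal local [ 0.9986 -0.0486 -0.0191] x at axis 0.08399155143263665 circ ((-3.1416778564453125, -3.7467336654663086), 78.43582153320312) world ax [-0.664   0.1564  0.7312]
top 721 lid normal local [ 1.      0.0032 -0.0002] x at axis 0.07602385913218136 circ ((2.5858936309814453, 1.256259560585022), 78.14012145996094) world ax [-0.63    0.13    0.7657]
```

The target is nearly reached, but j4 (102°) and j5 (-13°) are near their limits. I'll fit a kinematic model to the recorded poses before correcting the last 8 mm.

```bash
cat > fk.py <<'E'
import numpy as np
from scipy.spatial.transform import Rotation as Ro
J=np.array([[-58.580,22.089,.3805,-.0297,-68.410,-14.817],[39.418,13.7901,-8.0086,.1678,-67.377,-27.0913],[-13.1533,15.9572,-9.526,.3255,-66.415,11.0651],[-9.602,19.9787,-16.4512,-.1503,-52.8136,11.0709],[-10.5539,21.3968,-17.9681,.0324,-50.6252,11.4114],[14.7431,12.4893,-12.8155,.5646,-63.7252,-14.022],[39.6692,15.6735,-3.3291,-.0565,-70.6865,-39.7794],[22.5323,6.8343,-39.9771,60.1642,-23.7265,-86.0654],[8.8002,9.5226,-45.0075,102.4252,-13.3504,-118.7626]])
P=np.array([[.17849,-.59850,.29118],[.5112,.2125,.3163],[.4781,-.2771,.2864],[.5012,-.2464,.2039],[.4940,-.2547,.1823],[.5326,-.0272,.2965],[.5273,.23,.3302],[.5893,.069,.3183],[.6043,.0743,.284]])
def rots(q,sg):
    e=lambda a,v:Ro.from_euler(a,v,degrees=True).as_matrix()
    M=[np.eye(3)]
    for a,v in zip("zyyxyx",[q[0],q[1],-q[2],sg*q[3],-q[4],q[5]*sg2]): M.append(M[-1]@e(a,v))
    return M
sg2=1
E
python3 - <<'E'
import fk;from fk import *
np.set_printoptions(precision=4,suppress=True)
X={7:[[.578,-.791,.203],[-.138,.15,.979],[-.804,-.594,-.022]],8:[[.632,-.747,.203],[-.13,.156,.979],[-.764,-.646,.001]],0:[[-.0007,-.2856,.9584],[.002,.9584,.2856],[-1,.0021,0]]}
for sg in(1,-1):
  for s2 in(1,-1):
    fk.sg2=s2
    print(sg,s2); C=[rots(J[i],sg)[-1].T@np.array(X[i]) for i in X]; print(np.hstack(C))
E
```

```text
1 1
[[ 0.7562  0.3085  0.5766  0.8985  0.1216  0.4224  1.     -0.0002 -0.001 ]
 [-0.577   0.7304  0.3659 -0.4219  0.5028  0.7541  0.0009  0.4948  0.8691]
 [-0.3079 -0.6102  0.7306 -0.1216 -0.8556  0.5026  0.0002 -0.8691  0.4948]]
1 -1
[[ 0.7562  0.3085  0.5766  0.8985  0.1216  0.4224  1.     -0.0002 -0.001 ]
 [ 0.5295 -0.8071 -0.2625  0.3291  0.4519 -0.8289  0.0009  0.0003  1.    ]
 [ 0.384   0.5045 -0.7738 -0.2906  0.8836  0.3663 -0.0002 -1.0001  0.0003]]
-1 1
[[ 0.9998  0.0002 -0.0004  1.      0.0005  0.0001  1.      0.     -0.0001]
 [-0.0003  0.1374 -0.9907 -0.0006 -0.8435 -0.5372 -0.      0.4945  0.8693]
 [-0.0005  0.991   0.1367  0.0002  0.5368 -0.8433 -0.     -0.8693  0.4945]]
-1 -1
[[ 0.9998  0.0002 -0.0004  1.      0.0005  0.0001  1.      0.     -0.0001]
 [ 0.0003 -0.0004  1.0001  0.0002  0.      0.9998 -0.     -0.      1.    ]
 [ 0.0005 -1.0005  0.0002 -0.0006 -0.9998 -0.0004  0.     -1.0001 -0.    ]]
```

```bash
cat >> fk.py <<'E'
import fk
sg2=-1
Cc=np.array([[1,0,0],[0,0,1],[0,-1,0]],float)
def basis(q):
    M=rots(q,-1)
    # columns: base z, after j1 x,y ; after j2 z ,x; after j3 x,z ; after j4 y ; after j5 x,z
    cols=[[0,0,1],M[1][:,0],M[1][:,1],M[2][:,2],M[2][:,0],M[3][:,0],M[3][:,2],M[4][:,1],M[4][:,2],M[5][:,0],M[5][:,1],M[5][:,2]]
    return np.array(cols).T
A=np.vstack([basis(q) for q in J]); b=P.ravel(); lam=1e-6
th=np.linalg.solve(A.T@A+lam*np.eye(A.shape[1]),A.T@b)
def fkp(q): return basis(q)@th, rots(q,-1)[-1]@Cc
E
python3 - <<'E'
from fk import *
from scipy.optimize import least_squares
np.set_printoptions(precision=4,suppress=True)
print(th,(A@th-b).reshape(-1,3).round(4).tolist())
n0=np.array([-.6286,.1405,.7649]);n0/=np.linalg.norm(n0);S=np.array([.7487,.034,.101]);Tt=S+.2325*n0
def ik(T,n,q0):
    def f(q):
        p,R=fkp(q); return np.r_[(p-T)*1000,(R[:,0]+n)*500,0.001*(q[5]-q0[5])]
    s=least_squares(f,q0); return s.x,np.abs(s.fun[:6]).max()
print(fkp(J[-1])[0])
print("target",ik(Tt,n0,J[-1]))
T0=fkp(J[-1])[0];m0=-fkp(J[-1])[1][:,0]
q=J[-1]
for f in np.linspace(0,1,6):
    n=m0+(n0-m0)*f; q,e=ik(T0+(Tt-T0)*f,n/np.linalg.norm(n),q); print(f.round(2),q,e)
E
```

```text
[ 0.1603 -0.0001  0.      0.5648 -0.0001  0.4218  0.0003 -0.0799 -0.0002
  0.2365 -0.0799  0.0001] [[-0.0, 0.0, -0.0], [0.0, 0.0, -0.0], [0.0, 0.0, 0.0], [-0.0, 0.0, 0.0], [0.0, 0.0, 0.0], [0.0, -0.0, 0.0], [-0.0, -0.0, 0.0], [-0.0, -0.0, 0.0], [0.0, 0.0, -0.0]]
[0.6043 0.0743 0.284 ]
target (array([   7.3056,    9.6572,  -45.4299,  105.0236,  -13.124 , -118.7626]), np.float64(3.885780586188048e-12))
0.0 [   8.8002    9.5226  -45.0075  102.4252  -13.3504 -118.7626] 0.0
0.2 [   8.5023    9.548   -45.0954  102.943   -13.3034 -118.7626] 1.1102230246251565e-13
0.4 [   8.2038    9.5742  -45.1815  103.4618  -13.2572 -118.7626] 2.220446049250313e-13
0.6 [   7.9048    9.6011  -45.266   103.9816  -13.2119 -118.7626] 1.1102230246251565e-13
0.8 [   7.6054    9.6288  -45.3488  104.5022  -13.1675 -118.7626] 1.1102230246251565e-13
1.0 [   7.3056    9.6572  -45.4299  105.0236  -13.124  -118.7626] 2.220446049250313e-13
```

The fitted model is exact. The target sits at j4 = 105° and j5 = -13.1°, inside the ranges, so I make a small correction.

Call:
{"name": "move_arm", "arguments": {
  "series": [
    [[0,0,-0.04,-0.01,-0.04,-0.03,0],[0,0,-0.04,-0.01,-0.04,-0.03,0],[0,0,-0.03,-0.01,-0.04,-0.02,0],[0,0,0,0,0,0,0],[0,0,0,0,0,0,0]]
  ]
}}

```text
time_s: 22.95
tcp_pos: [0.6022, 0.0675, 0.2793]
ee_rot: [[0.631, -0.745, 0.218], [-0.14, 0.168, 0.976], [-0.763, -0.646, 0.002]]
wrist_force: [-0.3, 0.2, -1.3]
gripper_width: 0.336
```

```bash
python3 lid.py 12
```

```text
22.95 T [0.6022 0.0675 0.2793] j [   7.1103    9.59    -45.4485  105.8759  -13.0139 -121.6218] F [-0.2648  0.1914 -1.3265] 0.33610601117309785
dpos [ 0.0004 -0.0008 -0.0005] scaled [ 0.0059 -0.0137 -0.0077] rot deg [-0.0668  0.1723 -0.0033] scaled [-0.0084  0.0215 -0.0004] axis err deg 0.17354201753522386
tool-down-model lid origin err [-0.0002  0.0009  0.0006]
scene 319 lid normal local [ 0.9986 -0.0502 -0.0192] x at axis 0.08396075770629341 circ ((-6.294795036315918, -3.3281238079071045), 76.42314147949219) world ax [-0.6632  0.1665  0.7297]
top 700 lid normal local [ 1.      0.0031 -0.0042] x at axis 0.07599759631837488 circ ((2.988475799560547, -0.5940179824829102), 78.65007019042969) world ax [-0.6277  0.1432  0.7652]
```

View pics/a12.png

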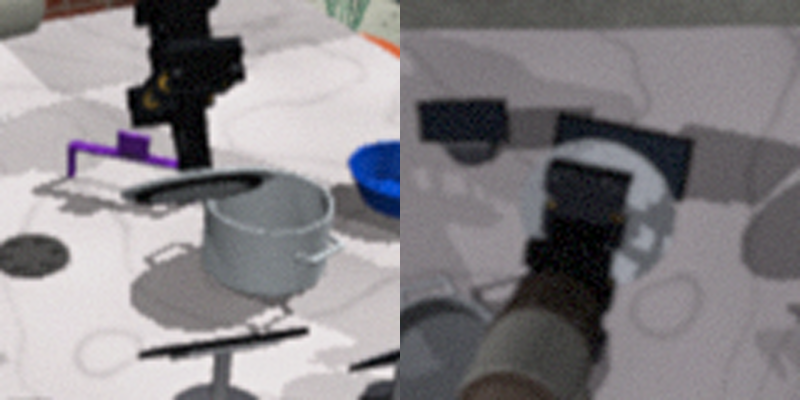

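```bash
python3 - <<'E' 2>&1 | grep -v Warn
from h import *
a=r.sense(); p,d=viewer.capture("top"); p2,d2=viewer.capture("scene"); b=r.sense()
print(b["time_s"],b["joint_velocities"],b["tcp_pos"]-a["tcp_pos"],b["tcp_pos"],b["gripper_width"],b["wrist_force"])
cv2.imwrite("pics/fin.png",p2[:,:,::-1])
W=cloud("top",d)
with np.errstate(all='ignore'): m=(W[...,0]>.4)&(W[...,0]<.6)&(W[...,1]>-.4)&(W[...,1]<-.1)&(W[...,2]>.081)&(W[...,2]<.1)
print(rect(W[m][:,:2]))
E
```

```text
23.15 [ 0.0557  0.1621  0.0041  0.0976  0.0011 -0.001 ] [ 0.      0.0001 -0.    ] [0.6022 0.0677 0.2793] 0.3362759259241286 [-0.1768  0.2528 -1.0377]
(array([ 0.4926, -0.2528]), array([175.8,  26. ]), 89.5)
```

View pics/fin.png

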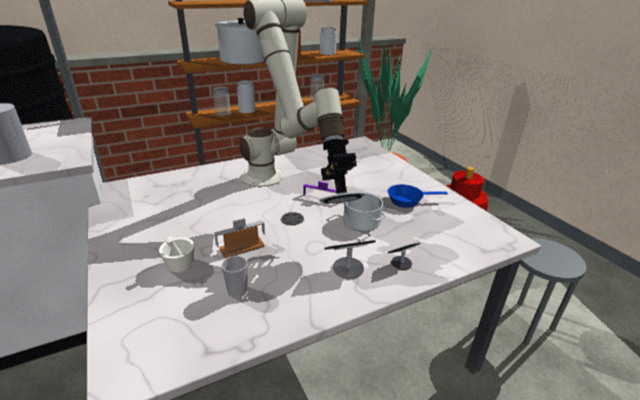

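The picture shows the clamp on the rest (242,235), the lid held above the phone (340,197), and everything else in its place. The arm is still, so I hand in.

```bash
python3 -c "
from station import r
print(r.finish_job())"
```

```text
the job is handed in; nothing more can be done
None
```

The steel clamp is off the pot and let go astride the rest. The lid is held by its knob, facing the larger phone. I handed the job in at about 23 s.

**Clamp:** It lies flat on the rest, with the top of the bar at 89 mm (expected 91 mm). It is within about 1.5 mm of the middle of the rest in both cameras, and one leg hangs past each end.

**Lid:** From the arm pose, the middle of the underside is about 1 mm from the target point and the facing is off by 0.2°. The top camera, comparing the lid with the phone, puts it about 150 mm out, about 2 mm off to the side, and facing within about 0.3°. Just before hand-in the joint speeds were under 0.2°/s and the grip was steady. Nothing else looked moved in the last picture.

**Disagreements:**
- The two cameras differed by 6–9 mm in horizontal position. I corrected both against the gripper, whose position is known, and the results then agreed to 2–4 mm.
- The scene camera's estimate of the lid's tilt was about 3° off. It sees the lid nearly edge-on, so I relied on the top camera and the arm pose instead.
- The final pose has joints 4 and 5 near their limits (106° of 117.6° and -13.0° of -9.1°), but inside them.

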